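Moisture check of a turned lid on its box

ROBOT

A 7-joint arm with a two-finger parallel gripper is mounted at the origin on the work surface. World frame = base frame: x ahead of the robot, y to its left, z up, the work surface at z = 0. Lengths are in m, angles in degrees, forces in N, time in s.
With the tool pointing down it reaches from about 0.425 to 0.95 m from the base axis. Payload 4.7 kg.
Tool frame: the origin (TCP) lies between the finger pads; the fingertips stand tips_ahead ahead of it and the grasp point (between the pads) is the TCP (tips_ahead is the distance from the TCP to the fingertips, in m); z points along the fingers, y is the direction in which the jaws open and shut (so a half turn about z gives the same grasp; the last joint's range is limited). The gripper opens to 87 mm and grips with 3 to 60 N. Pads are 19 mm wide; open, the fingers measure 117 mm over their backs; the gripper's body (75 mm by 190 mm) begins 51 mm behind the grasp point.
Start: joints at [-67.89, 26.849, -2.785, 87.806, 1.381, 65.374, -4.715], TCP at [0.272, 0.618, 0.242] pointing down, gripper open.
Joint ranges: [-148.3, 148.3], [-19.14, 114.17], [-79.39, 73.82], [5.75, 140.21], [-59.74, 239.74], [12.07, 113.84], [-152.46, 152.46]. Speed limits (degrees/s): [147.25, 147.25, 180, 180, 180, 180, 180].

INTERFACE

Orientations are given as a 3x3 rotation matrix whose columns are the frame's x, y, z axes.
In Python, from rig import * gives the robot as it stands.
- The arm moves only by the tool arm_command, never from a script. Its argument "commands" is one flat list of numbers, 7 for each row, row after row: the finger opening in m, from 0 to 0.087, then the shift along the tool's x, y, z in m, then the turn, a rotation vector about the tool's x, y, z in degrees. A call has 1 to 20 rows; each row shifts and turns the commanded pose from where the row before left it, along the tool's axes as they then stand; what a row does not reach is not made up. A row lasts 1/8 s, in which the tool goes at most 62.5 mm and 10.7 degrees, less where a joint would pass 70% of its speed; a pose out of reach is approached as far as the arm can. A call is refused whole if a number of a shift passes 0.0625 or a number of a turn 10.7, either way. A call with a gripper value outside its range is refused whole. The fingers move at their own pace and stop on an object; the grip force is fixed at half the most. Time passes only in rows, so rows that do not move let the fingers close. It gives the time, the measured TCP pose, the force and the opening at its end, in the units of the state.
- observe(): the state, without advancing time (a new reading comes with each control period).
- get_image(name): name is "scene" or "top" or "wrist"; returns the picture (480x640x3 uint8, blue, green, red); there is no depth.
- camera_info(name): a dict with "fx", "fy", "cx", "cy" (pixels), "R" (3x3) and "t" (3): a world point X has camera coordinates R X + t. Camera axes: x right, y down, z forward; pixel columns grow to the right and rows downward; lengths in m; the calibration is good to about 2 mm. A picture is of the moment at which its call begins: read the wrist's pose just before it. camera_info takes no time and is no camera call; for the wrist camera it gives the pose at the moment of the call.
- finish_job(): hands the job in, once; it reports no verdict.
Trained networks look in the newest picture that a camera, given by its name, has taken for a name from the list of things; names that differ only in an ending like _2 or _b are one class to them, and where a whole thing is asked for, a point or a joint stands for the part that bears it (a point fixed in the world has none). Each returns a list of dicts, best first, with "p" (0 to 1); they miss things now and then, are a little off and sometimes report something else, mostly with a low value. They report only what shows in the picture. A call takes as long as a camera call. They do not tell look-alikes from the thing itself.
- trace(camera, query): "region" (480x640 bool, what is visible of it) and "extent" ([centre column, centre row, width, height] in pixels, round what is visible of it).
- tip_of(camera, query): "location" ([row, column] in pixels: a listed point, or the origin of a listed thing).
The state is a dict: "t": time; "joints": joint angles; "qvel": joint speeds; "joint_torque": joint torques, N m; "eef_pos": TCP position; "orientation": TCP orientation; "force": force on the tool from outside, world axes, zero at the start; "moment": the same for the moment, N m; "opening": finger opening in m.
Only numpy, scipy, OpenCV 4.12 (cv2) and the standard library are available. Lean on these libraries where they do the work, as an engineer would, in place of code of your own. Each camera call takes 0.05 s, during which the arm holds its last target.

TASK

Before leather is glued to it, the turned pale lid must be checked for damp with only air behind it: lower it, ring mark up, onto the open pale box without dropping it, so that it sits fully home and level in the rim, and let go of it. Then lift the yellow moisture meter out of the tool block and hold it upright with its steel ball on the middle of the pencilled ring, pressing lightly so that the sprung ball goes in about half of its travel, never ramming it, and finish while still holding it like that for the reading. Leave the other things on the bench where they are.

Things in the scene. Friction and masses are not known exactly. Their poses are not given: they have to be found in the camera images.
- lid: loose round lid of pale wood, 60 g, lying right way up: a disc 62 mm across, 8 mm thick (5 to 13 mm above its origin), with a spigot 45 mm across, 5 mm deep below it, edge chamfered 2 mm. Origin: centre of the spigot's underside, which rests on the bench; z up. Grip it across its 62 mm edge. Fully home its origin is 55 mm above the box's origin
- lid_mark (a point): middle of the pencilled dark ring (18 mm outer diameter, with a dot in its middle) on the lid's top face, 10 mm from the lid's axis along the lid's x, 13 mm above the lid's origin
- box: open round box of pale wood standing loose on the bench, 180 g, 56 mm outside diameter, 60 mm tall, wall 4 mm, bore 48 mm (the spigot has 1.5 mm clearance all round; the lid overhangs the outside by 3 mm). Origin: centre of its underside; z up
- box_rim (a point): centre of the box's mouth at the height of the rim, 60 mm above its origin
- meter: yellow moisture meter, 170 g, 147 mm long, upright and loose in the tool block. Origin: lowest point of its ball when the spring is out; z up the meter. Housing 62 to 147 mm above the origin, 44 mm (x) by 32 mm (y), flat parallel sides: grip the 32 mm sides about 115 mm above the origin. Screen on +x. Below it a black sleeve 18 mm across (28 to 62 mm), then the sprung steel ball, 18 mm across
- meter_tip (a point): lowest point of the steel ball; it moves up the meter as the ball is pushed in
- meter_head (a joint): how far the sprung ball is pushed into the meter: 0 out, 0.008 m at the stop. About 1 N starts it, then 0.8 N per mm: 4.2 N half in, 7.4 N at the stop
- tool_block: fixed dark wooden block, 85 mm (x) by 150 mm (y), 75 mm tall, with an upright through hole 24 mm across in its middle; the meter hangs in it by its housing's underside. Short punches stick up 18 mm from its top, 55 mm either side of the hole along y. Origin: centre of its underside. To free the meter raise it straight up by more than 65 mm
- dark_box: bystander: closed dark wooden box with a knob, 72 mm across, 83 mm tall; origin under its centre. It may stand where the pale box could be
- mallet: bystander: mallet lying on the bench, head 60 mm across and 95 mm long (along y), handle 220 mm towards its -x; origin on the bench under the head
- glue_jar: bystander: amber jar with white cap, 64 mm across, 95 mm tall; origin under its centre
- thread_spool: bystander: standing red thread spool, 48 mm across, 60 mm tall; origin under its centre
- awl: bystander: awl with orange handle, 160 mm long along x, lying on the green mat; origin below the front end of the handle
- dye_bottle: bystander: white bottle with red cap, 42 mm across, 84 mm tall; origin under its centre
There are look-alikes about, which are no part of the job. What is shaped like the box but green or purple is not meant.

How it is judged:
By the outcome, as a careful person would: the job done as asked, in the order asked, and still so for the second after the job is handed in, while the arm keeps its last pose, push and grip.
It also fails if it takes over 58 s, if anything falls off the work surface, if the arm or the gripper's body presses on something with over 40 N, if the wrist force passes 120 N, or if a joint passes its speed limit or range.

## Working session

There is one attempt and no reset: what is moved stays moved. The work goes in short steps, Python scripts to look and compute and a tool call to move; the robot and the scene stay as the last step left them, time stands still between calls to the robot, and variables do not carry over. Pictures are saved under pics/ and viewed, and the job is handed in when it is done.

Besides the shell and the picture viewer there is one more tool, called after "Call:" as name(argument=value, ...), one argument or row to a line, values as JSON. arm_command: Moves the arm, as the interface text tells. Its arguments: {"type":"object","properties":{"commands":{"type":"array","items":{"type":"number"}}},"required":["commands"]}

```bash
ls; mkdir -p pics
python3 - <<'E'
from rig import *
import cv2
s=observe(); print(s)
for c in ["scene","top","wrist"]:
    cv2.imwrite(f"pics/a_{c}.png",get_image(c))
    print(c,camera_info(c))
E
```

```text
pics
{'t': 0.0, 'joints': array([-67.88975739,  26.89745041,  -2.78434515,  87.87756217,
         1.381673  ,  65.37440367,  -4.71652591]), 'qvel': array([-0.00778861,  0.04256201,  0.00085551,  0.01529993,  0.03983331,
        0.04084979, -0.03924165]), 'joint_torque': array([-4.74634435e-04, -5.07968438e+01, -8.08592420e-02, -2.36156934e+01,
       -6.14381558e-02,  3.79228941e-02,  1.63458858e-04]), 'eef_pos': array([0.27178233, 0.61721813, 0.24046935]), 'orientation': array([[-9.15206876e-01,  4.02983669e-01, -7.31983888e-04],
       [ 4.02984324e-01,  9.15204941e-01, -1.88435966e-03],
       [-8.94508973e-05, -2.01955695e-03, -9.99997957e-01]]), 'force': array([-0.08223054, -0.85177749, -0.46013791]), 'moment': array([ 0.05142332, -0.00571897,  0.03365967]), 'opening': 0.08708861210480594}
scene {'fx': 518.8118558141703, 'fy': 518.8118558141703, 'cx': 324.71573838772446, 'cy': 242.13869163966254, 'R': array([[ 7.92259904e-01,  6.10183513e-01, -5.69424583e-04],
       [ 4.28468098e-01, -5.56985256e-01, -7.11465048e-01],
       [-4.34441404e-01,  5.63421250e-01, -7.02721255e-01]]), 't': array([-0.45356696, -0.15182956,  1.55653235])}
top {'fx': 529.7397026946339, 'fy': 529.7397026946339, 'cx': 325.77553399791344, 'cy': 243.5892412448947, 'R': array([[-0.02451754, -0.9994371 ,  0.02289901],
       [-0.9968829 ,  0.02272384, -0.07555199],
       [ 0.07498911, -0.02467998, -0.9968789 ]]), 't': array([0.02951664, 0.55731699, 1.28940435])}
wrist {'fx': 343.11025068768186, 'fy': 343.11025068768186, 'cx': 322.51889161437555, 'cy': 242.25922850998307, 'R': array([[ 0.4037658 ,  0.91486124, -0.00144323],
       [ 0.88740326, -0.3912629 ,  0.24378021],
       [ 0.22246038, -0.09971084, -0.96982943]]), 't': array([-0.67384241, -0.02881119,  0.39024648])}
```

View pics/a_scene.png

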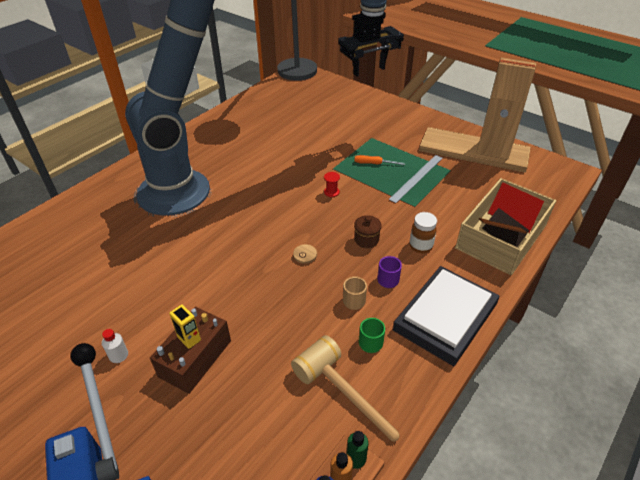

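View pics/a_top.png

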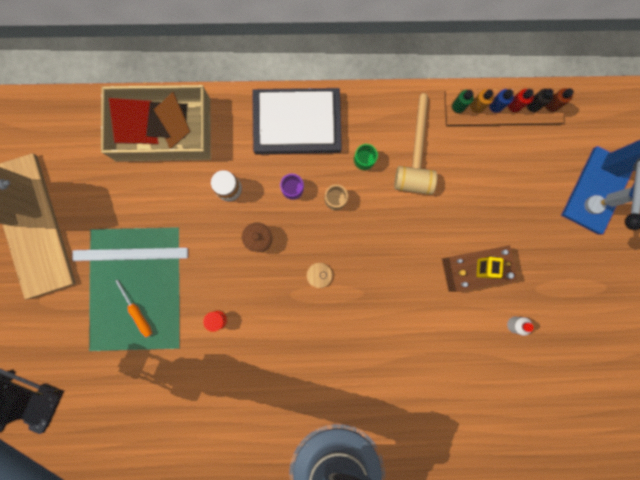

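View pics/a_wrist.png

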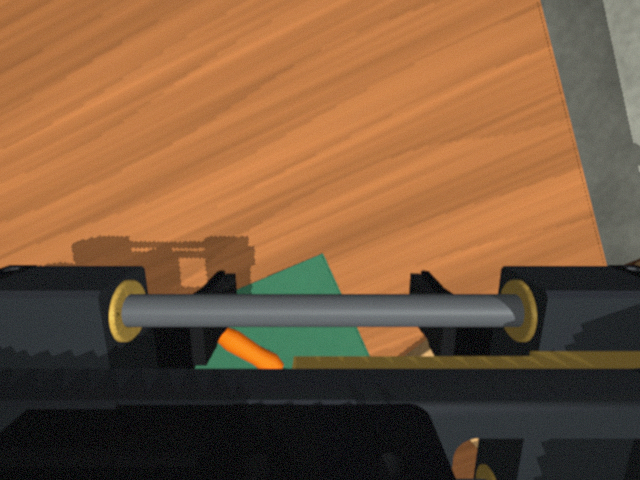

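The scene view shows the lid at about (304,254) with its ring mark, the open pale box at (355,292), and the meter in its block at (185,325). In the top view they are at (319,275), (336,197) and (490,267). The purple and green cups are the look-alikes. Next I'll measure these from both views.

```bash
cat > h.py <<'E'
from rig import *
import numpy as np, cv2
from scipy.optimize import least_squares
np.set_printoptions(precision=4,suppress=True)
def proj(ci,X):
    X=np.atleast_2d(X); c=X@ci["R"].T+ci["t"]
    return np.c_[ci["fx"]*c[:,0]/c[:,2]+ci["cx"], ci["fy"]*c[:,1]/c[:,2]+ci["cy"]]
def P(ci): return np.array([[ci["fx"],0,ci["cx"]],[0,ci["fy"],ci["cy"]],[0,0,1]])@np.c_[ci["R"],ci["t"]]
def ray(ci,uv):
    d=ci["R"].T@np.array([(uv[0]-ci["cx"])/ci["fx"],(uv[1]-ci["cy"])/ci["fy"],1]); o=-ci["R"].T@ci["t"]; return o,d
def onz(ci,uv,z):
    o,d=ray(ci,uv); return o+d*(z-o[2])/d[2]
def tri(c1,u1,c2,u2):
    x=cv2.triangulatePoints(P(c1),P(c2),np.array(u1,float).reshape(2,1),np.array(u2,float).reshape(2,1))[:,0]; x=x[:3]/x[3]
    return x,np.linalg.norm(proj(c1,x)[0]-u1),np.linalg.norm(proj(c2,x)[0]-u2)
E
python3 - <<'E'
from h import *
cs,ct=camera_info("scene"),camera_info("top")
for q in ["lid","lid_mark","box","box_rim","meter","tool_block"]:
    a=tip_of("scene",q);b=tip_of("top",q)
    for n,l in(("s",a),("t",b)): print(q,n,[(np.round(d["location"][::-1],1),round(d["p"],2)) for d in l[:4]])
    if a and b:
        r=tri(cs,a[0]["location"][::-1],ct,b[0]["location"][::-1]); print("  tri",*r)
for q in ["lid","box","meter","tool_block"]:
    for c in ["scene","top"]:
        print(q,c,[(np.round(d["extent"],1),round(d["p"],2)) for d in trace(c,q)[:4]])
print(observe()["t"])
for c,b in (("scene",(130,230,280,180)),("top",(300,160,230,140))):
    im=get_image(c);x,y,w,h=b
    cv2.imwrite(f"pics/b_{c}.png",cv2.resize(im[y:y+h,x:x+w],None,fx=2.8,fy=2.8,interpolation=cv2.INTER_CUBIC))
E
```

```text
lid s [(array([306.1, 257.2]), 0.89)]
lid t [(array([321.5, 274.4]), 0.63)]
  tri [ 0.4843  0.03   -0.001 ] 0.9925015160802362 1.0012765397394356
lid_mark s [(array([304.2, 256.1]), 0.62)]
lid_mark t [(array([324.9, 274.6]), 0.65)]
  tri [0.4839 0.0221 0.0094] 1.2383317795219535 1.2486723975116991
box s [(array([351.3, 301. ]), 0.93), (array([384.7, 280.5]), 0.78), (array([373.1, 342.1]), 0.76)]
box t [(array([291.5, 189.1]), 0.86), (array([364.3, 157.5]), 0.59)]
  tri [ 0.6749  0.0666 -0.0604] 20.77841339688481 18.728213821081436
box_rim s [(array([354. , 287.1]), 0.89), (array([387.9, 261.6]), 0.89), (array([370.3, 328.9]), 0.63)]
box_rim t [(array([287.9, 182.1]), 0.84), (array([335.4, 194.8]), 0.75), (array([367. , 158.1]), 0.56)]
  tri [ 0.681   0.0712 -0.0029] 22.632718551682878 20.540102093815555
meter s [(array([196.8, 356.6]), 0.96), (array([352.8, 302. ]), 0.32)]
meter t [(array([474.7, 269. ]), 0.58), (array([323.2, 275.8]), 0.54)]
  tri [ 0.488  -0.355   0.0047] 0.9768080294237684 0.8202692448542305
tool_block s [(array([195.9, 360.8]), 0.93)]
tool_block t [(array([472.5,
[... 237 characters left out ...]
.4, 238.4,  30.5,  27.3]), 0.26), (array([334.1, 196.6,  24.3,  28.8]), 0.19)]
box scene [(array([387.6, 272.4,  27.1,  29.9]), 0.93), (array([353.7, 293.6,  23.2,  35.8]), 0.85), (array([372.9, 334.1,  24.5,  37.4]), 0.85)]
box top [(array([365.1, 155.1,  16.5,  26.3]), 0.91), (array([335.1, 197.1,  21.7,  21.1]), 0.73), (array([291.4, 189.1,  21.5,  28.7]), 0.58)]
meter scene [(array([185.7, 328. ,  27.8,  40.3]), 0.81), (array([306.6, 253.8,  29.9,  21.5]), 0.3)]
meter top [(array([488.4, 267.4,  24.1,  25.1]), 0.93), (array([216. , 321.1,  20.4,  25.9]), 0.33)]
tool_block scene [(array([191.2, 349.8,  76.3,  86.3]), 0.94)]
tool_block top [(array([478.6, 270.4,  76.5,  46.1]), 0.77)]
1.15
```

View pics/b_scene.png

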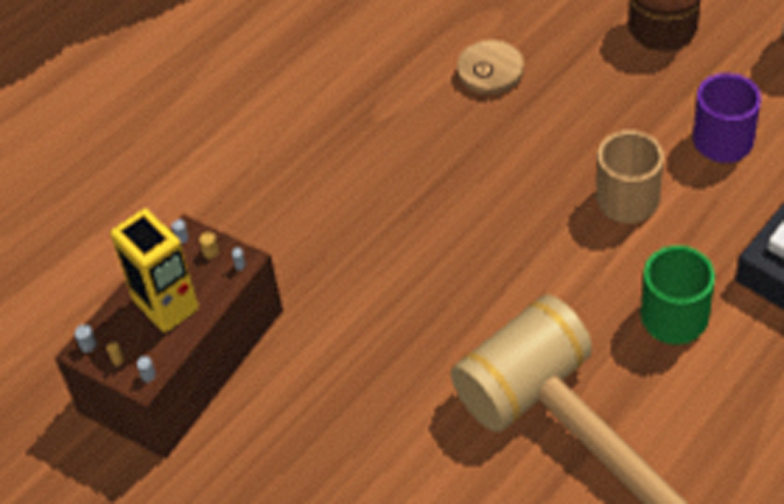

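View pics/b_top.png

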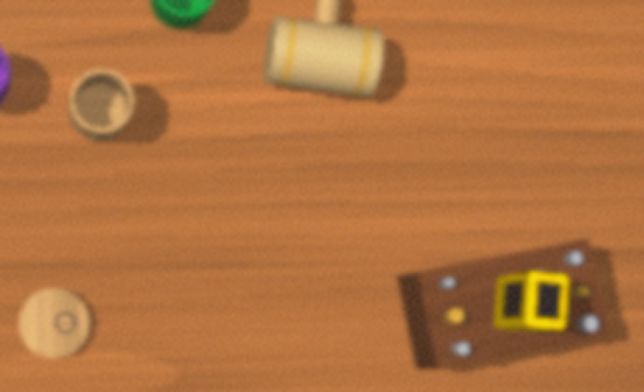

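Run:
```python
from h import *
cs,ct=camera_info("scene"),camera_info("top")
print(tri(cs,(354,287.1),ct,(335.4,194.8)))
# lid mean ring z=.013
print(onz(cs,(306,256.1),.009),onz(ct,(319.3,275),.009))
s=observe(); ci=camera_info("wrist")
R=s["orientation"]; c=-ci["R"].T@ci["t"]
print("cam in tool",R.T@(c-s["eef_pos"]), "R cam->tool",R.T@ci["R"].T, s["t"])
```

```text
(array([ 0.6718, -0.011 ,  0.0513]), np.float64(1.2543776817898369), np.float64(1.1621029886618401))
[0.4898 0.0274 0.009 ] [0.4809 0.034  0.009 ]
cam in tool [ 0.0666 -0.0003 -0.1438] R cam->tool [[-0.0009 -0.9698 -0.2437]
 [ 1.     -0.0008 -0.0001]
 [-0.0001 -0.2437  0.9698]] 1.25
```

Run:
```python
import rig
print([n for n in dir(rig) if not n.startswith('__')])
print(getattr(rig,'tips_ahead',None))
from h import *
ct=camera_info("top"); im=get_image("top")
# lid circle & mark refine in top
cr=cv2.resize(im[245:305,285:355],None,fx=8,fy=8,interpolation=cv2.INTER_CUBIC); cv2.imwrite("pics/c_lid.png",cr)
s=observe();R=s["orientation"];print(s["t"],"az of tool y",np.degrees(np.arctan2(R[1,1],R[0,1])))
```

```text
['Unreachable', 'camera_info', 'finish_job', 'get_image', 'observe', 'tip_of', 'tips_ahead', 'trace']
0.019
1.3 az of tool y 66.23635899270228
```

View pics/c_lid.png

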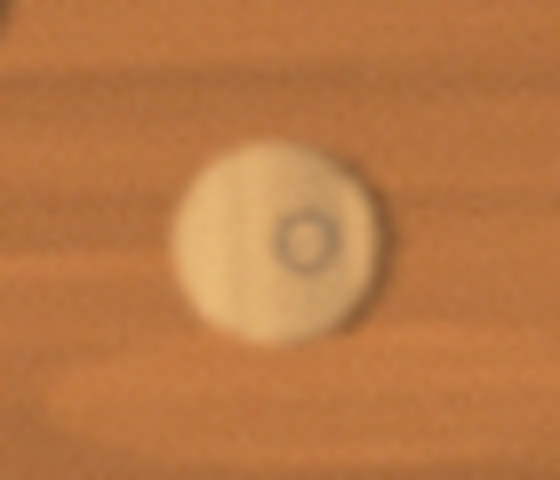

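Call:
arm_command(
  commands=[0.087, 0, 0, 0, 0, 0, 10.2, 0.087, 0, 0, 0, 0, 0, 10.2, 0.087, 0, 0, 0, 0, 0, 10.2, 0.087, 0, 0, 0, 0, 0, 10.2, 0.087, 0, 0, 0, 0, 0, 10.2, 0.087, 0, 0, 0, 0, 0, 10.2, 0.087, -0.0578, 0.0127, 0.0033, 0, 0, 0, 0.087, -0.0578, 0.0127, 0.0033, 0, 0, 0, 0.087, -0.0578, 0.0127, 0.0033, 0, 0, 0, 0.087, -0.0578, 0.0127, 0.0033, 0, 0, 0, 0.087, -0.0578, 0.0127, 0.0033, 0, 0, 0, 0.087, -0.0578, 0.0127, 0.0033, 0, 0, 0, 0.087, -0.0578, 0.0127, 0.0033, 0, 0, 0, 0.087, -0.0578, 0.0127, 0.0033, 0, 0, 0, 0.087, -0.0578, 0.0127, 0.0033, 0, 0, 0, 0.087, -0.0578, 0.0127, 0.0033, 0, 0, 0, 0.087, -0.0578, 0.0127, 0.0033, 0, 0, 0, 0.087, -0.0578, 0.0127, 0.0033, 0, 0, 0],
)

```text
t: 3.55
eef_pos: [0.4853, -0.0614, 0.2023]
orientation: [[-0.088, 0.996, 0.001], [0.996, 0.088, 0.001], [0.001, 0.001, -1.0]]
force: [0.3, 0.4, -1.2]
opening: 0.0872
```

Run:
```python
from h import *
s=observe();R=s["orientation"];print(s["t"],s["eef_pos"],R,s["joints"],"az",np.degrees(np.arctan2(R[1,1],R[0,1])))
ci=camera_info("wrist");cv2.imwrite("pics/d_wrist.png",get_image("wrist"))
print(proj(ci,[[.482,.031,.009],[.672,-.011,.06]]))
```

```text
3.55 [ 0.4853 -0.0614  0.2023] [[-0.0883  0.9961  0.0014]
 [ 0.9961  0.0883  0.0006]
 [ 0.0005  0.0015 -1.    ]] [-26.0206  12.869   33.2016 116.6397  -8.8655  52.7939  16.9624] az 5.066956525494391
[[327.9014 127.2919]
 [551.5444 196.0925]]
```

View pics/d_wrist.png

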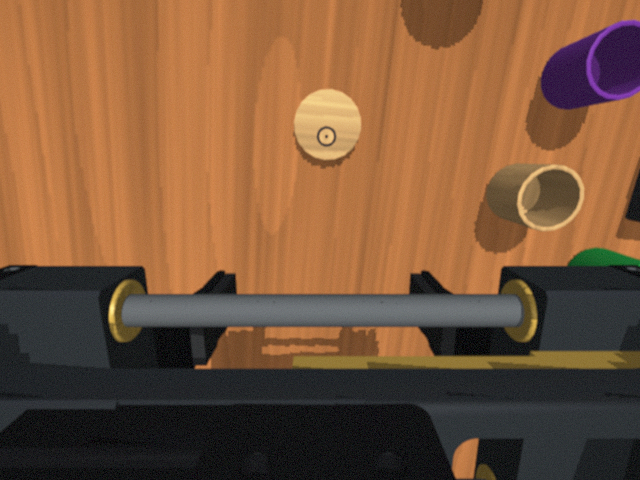

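The wrist view shows the lid clear at about (328,124) with its ring at (326,136). The box rim is centred near (551,197), beside the purple and green cups. Next I'll fit the outlines.

Run:
```python
from h import *
ci=camera_info("wrist"); im=get_image("wrist")
cs,ct=camera_info("scene"),camera_info("top")
T={c:get_image(c) for c in("scene","top")}
for q in["lid","box"]:
    print(q,[(np.round(d["extent"],1),round(d["p"],2)) for d in trace("wrist",q)[:4]])
for q in["lid","lid_mark","box_rim","box"]:
    print(q,[(np.round(d["location"][::-1],1),round(d["p"],2)) for d in tip_of("wrist",q)[:4]])
# pale mask: compare saturation
for n,b in (("lid",(285,80,90,90)),("box",(480,150,110,90))):
    x,y,w,h=b; c=cv2.cvtColor(im[y:y+h,x:x+w],cv2.COLOR_BGR2HSV)
    cv2.imwrite(f"pics/e_{n}.png",cv2.resize(im[y:y+h,x:x+w],None,fx=6,fy=6,interpolation=cv2.INTER_CUBIC))
hsv=cv2.cvtColor(im,cv2.COLOR_BGR2HSV); 
for p in[(328,105),(345,124),(250,124),(300,60),(578,205),(550,200),(510,180)]: print(p,hsv[p[1],p[0]])
```

```text
lid [(array([323.9, 113.9,  67.9,  72.3]), 0.76)]
box [(array([601.7, 249.4,  71.6,  34.4]), 0.95), (array([590.5,  48.6,  99.1,  96.2]), 0.86)]
lid [(array([324.6, 116. ]), 0.67), (array([550.2, 182.6]), 0.46)]
lid_mark [(array([325.4, 121.8]), 0.94)]
box_rim [(array([625.6,  37.8]), 0.75), (array([553.6, 184.3]), 0.59)]
box [(array([510.8, 179.9]), 0.92), (array([587.9, 257.8]), 0.71), (array([570.4,  58.4]), 0.7)]
(328, 105) [ 19 114 238]
(345, 124) [ 17 120 221]
(250, 124) [ 13 163 177]
(300, 60) [ 13 157 188]
(578, 205) [ 12 162 186]
(550, 200) [ 16 120 125]
(510, 180) [ 17 125  96]
```

View pics/e_lid.png

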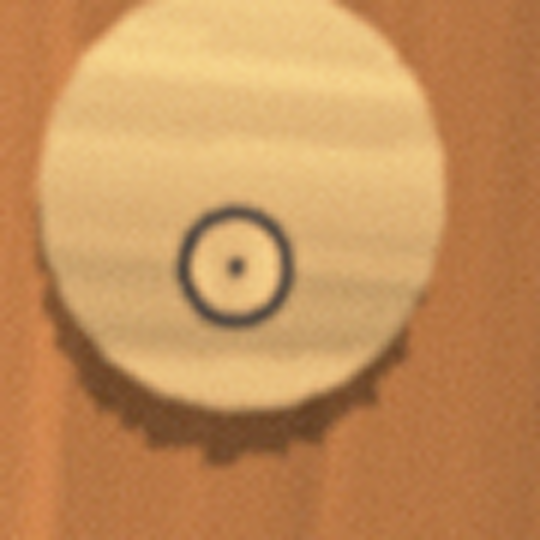

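View pics/e_box.png

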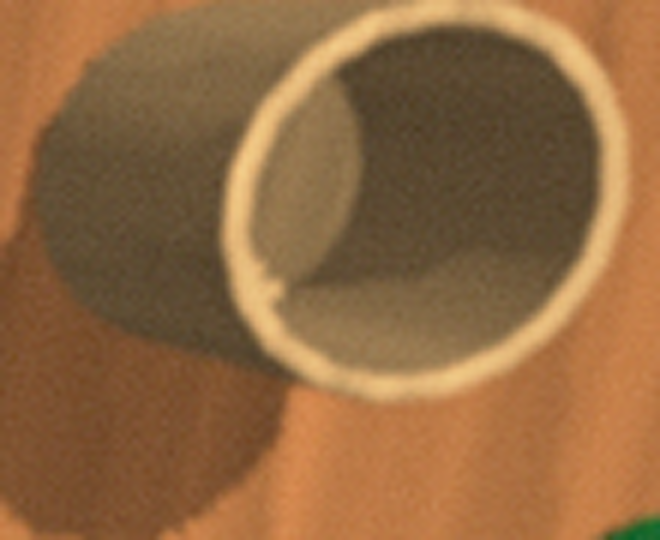

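```bash
cat >> h.py <<'E'
def circ(c,r,n=72):
    a=np.linspace(0,2*np.pi,n,endpoint=False); return np.c_[c[0]+r*np.cos(a),c[1]+r*np.sin(a),np.full(n,c[2])]
def fitc(ci,pts,r,c0,fixz=None):
    from scipy.spatial import cKDTree
    def f(p):
        c=p if fixz is None else np.r_[p,fixz]
        d,_=cKDTree(proj(ci,circ(c,r,720))).query(pts); 
        q=proj(ci,circ(c,r,720)); cc=q.mean(0)
        j=cKDTree(q).query(pts)[1]
        return np.linalg.norm(pts-cc,axis=1)-np.linalg.norm(q[j]-cc,axis=1)
    r_=least_squares(f,c0 if fixz is None else c0[:2],loss="soft_l1",f_scale=.5,diff_step=1e-4)
    return r_.x,np.sqrt(np.mean(r_.fun**2))
E
python3 - <<'E'
from h import *
s=observe();ci=camera_info("wrist"); im=get_image("wrist");s2=observe()
print(s["t"],s["eef_pos"],s2["eef_pos"],s["qvel"])
hsv=cv2.cvtColor(im,cv2.COLOR_BGR2HSV).astype(int)
def big(m,b):
    x,y,w,h=b;M=np.zeros(m.shape,np.uint8);M[y:y+h,x:x+w]=m[y:y+h,x:x+w]*255
    M=cv2.morphologyEx(M,cv2.MORPH_OPEN,np.ones((2,2)))
    cs,_=cv2.findContours(M,cv2.RETR_EXTERNAL,cv2.CHAIN_APPROX_NONE);return M,max(cs,key=cv2.contourArea)[:,0,:].astype(float)
M1,k1=big((hsv[...,1]<142)&(hsv[...,2]>175),(285,65,90,105))
M2,k2=big((hsv[...,1]<142)&(hsv[...,2]>160),(510,140,85,90))
print("lid",cv2.fitEllipse(k1.astype(np.float32)),"rim",cv2.fitEllipse(k2.astype(np.float32)))
print(fitc(ci,k1,.031,[.484,.03,.013]),fitc(ci,k1,.031,[.484,.03,.013],.013))
print(fitc(ci,k2,.028,[.672,-.011,.06]),fitc(ci,k2,.028,[.672,-.011,.06],.06))
# mark
g=im[...,2]; sub=(g[100:145,300:350]<130)
ys,xs=np.nonzero(sub); u=(xs.mean()+300,ys.mean()+100);print("mark",len(xs),u,onz(ci,u,.013))
o=im.copy();cv2.drawContours(o,[k1.astype(np.int32)[:,None]],-1,(255,0,0),1);cv2.drawContours(o,[k2.astype(np.int32)[:,None]],-1,(255,0,0),1)
cv2.imwrite("pics/f.png",cv2.resize(o[60:260,280:640],None,fx=2.2,fy=2.2))
E
```

```text
4.05 [ 0.4846 -0.0583  0.202 ] [ 0.4846 -0.0586  0.202 ] [ 0.2719  0.1006  0.3127 -0.0731  0.0373  0.013   0.0506]
lid ((329.1492004394531, 128.26661682128906), (66.25852966308594, 69.87512969970703), 3.0045785903930664) rim ((552.2149658203125, 202.0666961669922), (57.8189697265625, 66.89495849609375), 49.908668518066406)
(array([0.4821, 0.0325, 0.0091]), np.float64(0.33229161907004406)) (array([0.4821, 0.0322]), np.float64(0.5144117101523681))
(array([ 0.6822, -0.0139,  0.0452]), np.float64(2.469231745513373)) (array([ 0.6722, -0.0139]), np.float64(3.4406039527653607))
mark 64 (np.float64(326.890625), np.float64(136.703125)) [0.4806 0.0253 0.013 ]
```

View pics/f.png

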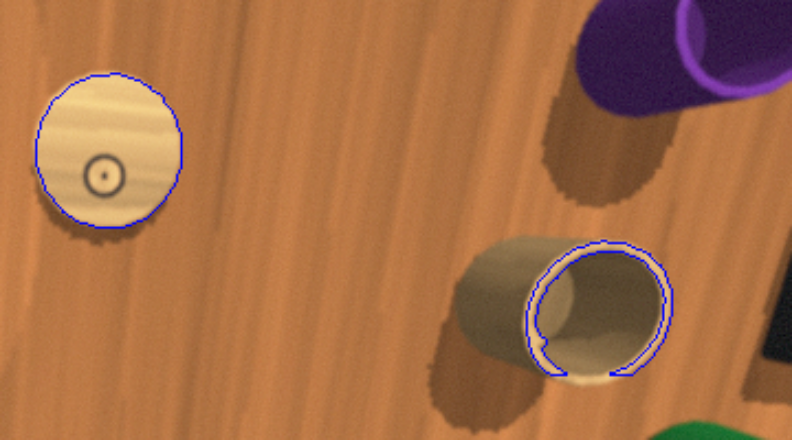

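Call:
arm_command(
  commands=[0.087, 0.0452, 0.0027, 0.03, 0, 0, 0, 0.087, 0.0452, 0.0027, 0.03, 0, 0, 0, 0.087, 0, 0, 0.03, 0, 0, 0, 0.087, 0, 0, 0.03, 0, 0, 0, 0.087, 0, 0, 0.03, 0, 0, 0, 0.087, 0, 0, 0, 0, 0, 0, 0.087, 0, 0, 0, 0, 0, 0, 0.087, 0, 0, 0, 0, 0, 0],
)

```text
t: 5.1
eef_pos: [0.4831, 0.031, 0.0532]
orientation: [[-0.088, 0.996, 0.002], [0.996, 0.088, 0.001], [0.001, 0.003, -1.0]]
force: [-1.0, -0.0, 0.7]
opening: 0.0871
```

Run:
```python
from h import *
s=observe();print(s["t"],s["eef_pos"],s["orientation"],s["force"])
ci=camera_info("wrist");im=get_image("wrist");cv2.imwrite("pics/g_w.png",im);cv2.imwrite("pics/g_s.png",cv2.resize(get_image("scene")[180:330,220:420],None,fx=4,fy=4,interpolation=cv2.INTER_CUBIC))
print(observe()["eef_pos"])
```

```text
5.1 [0.4831 0.031  0.0532] [[-0.0879  0.9961  0.0024]
 [ 0.9961  0.0879  0.0007]
 [ 0.0005  0.0025 -1.    ]] [-1.0244 -0.0236  0.7077]
[0.4828 0.031  0.0529]
```

View pics/g_s.png

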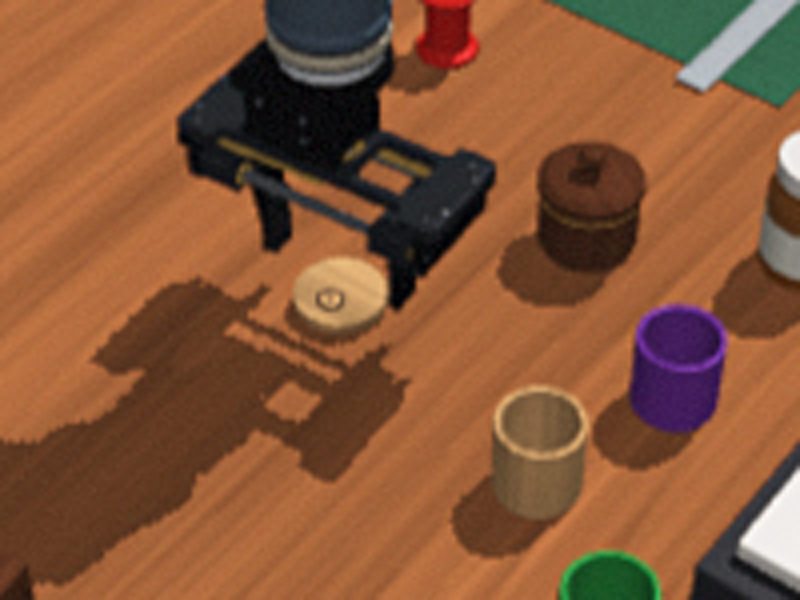

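View pics/g_w.png

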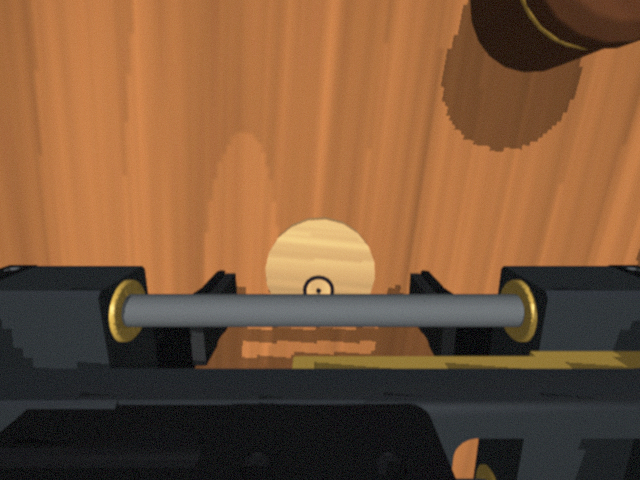

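The scene and wrist views show the lid centred between the open fingers, with lid columns 265–376 and its far edge at row 220. I'll check the offset along the pads before going down.

Run:
```python
from h import *
ci=camera_info("wrist");im=cv2.imread("pics/g_w.png");hsv=cv2.cvtColor(im,cv2.COLOR_BGR2HSV).astype(int)
m=((hsv[...,1]<142)&(hsv[...,2]>175)).astype(np.uint8)*255
m[:200]=0;m[290:]=0;m[:,:255]=0;m[:,390:]=0
k=max(cv2.findContours(m,cv2.RETR_EXTERNAL,cv2.CHAIN_APPROX_NONE)[0],key=cv2.contourArea)[:,0].astype(float)
k=k[k[:,1]<275]
print(fitc(ci,k,.031,[.482,.032,.013],.013), onz(ci,(318.5,290.5),.013))
s=observe();print(s["eef_pos"],s["t"])
```

```text
(array([0.4806, 0.0328]), np.float64(8.480674420439815)) [0.4807 0.0222 0.013 ]
[0.4828 0.031  0.0529] 5.2
```

Call:
arm_command(
  commands=[0.087, 0.0015, -0.0015, 0.011, 0, 0, 0, 0.087, 0, 0, 0.011, 0, 0, 0, 0.087, 0, 0, 0.0085, 0, 0, 0, 0.087, 0, 0, 0, 0, 0, 0, 0.055, 0, 0, 0, 0, 0, 0, 0.055, 0, 0, 0, 0, 0, 0, 0.055, 0, 0, 0, 0, 0, 0, 0.055, 0, 0, 0, 0, 0, 0, 0.055, 0, 0, 0, 0, 0, 0],
)

```text
t: 6.32
eef_pos: [0.4807, 0.0322, 0.0216]
orientation: [[-0.088, 0.996, 0.0], [0.996, 0.088, 0.0], [0.0, 0.0, -1.0]]
force: [0.5, 0.0, 1.3]
opening: 0.0608
```

Call:
arm_command(
  commands=[0.055, 0, 0, -0.02, 0, 0, 0, 0.055, 0, 0, -0.04, 0, 0, 0, 0.055, 0, 0, -0.04, 0, 0, 0, 0.055, 0, 0, -0.03, 0, 0, 0, 0.055, -0.0316, 0.0356, 0, 0, 0, 0, 0.055, -0.0316, 0.0356, 0, 0, 0, 0, 0.055, -0.0316, 0.0356, 0, 0, 0, 0, 0.055, -0.0316, 0.0356, 0, 0, 0, 0, 0.055, -0.0316, 0.0356, 0, 0, 0, 0, 0.055, 0, 0, 0, 0, 0, 0, 0.055, 0, 0, 0, 0, 0, 0, 0.055, 0, 0, 0, 0, 0, 0, 0.055, 0, 0, 0, 0, 0, 0],
)

```text
t: 7.95
eef_pos: [0.6712, -0.1085, 0.1516]
orientation: [[-0.089, 0.996, -0.0], [0.996, 0.089, 0.001], [0.001, -0.0, -1.0]]
force: [-0.5, -0.3, -0.6]
opening: 0.0612
```

Run:
```python
from h import *
s=observe();print(s["t"],s["eef_pos"],s["orientation"],s["force"],s["opening"])
ci=camera_info("wrist");im=get_image("wrist");cv2.imwrite("pics/h_w.png",im)
import pickle;pickle.dump(ci,open("h_ci.pkl","wb"))
cv2.imwrite("pics/h_s.png",cv2.resize(get_image("scene")[180:380,220:480],None,fx=3,fy=3,interpolation=cv2.INTER_CUBIC))
```

```text
7.95 [ 0.6712 -0.1085  0.1516] [[-0.0889  0.996  -0.0001]
 [ 0.996   0.0889  0.0009]
 [ 0.0009 -0.0001 -1.    ]] [-0.5113 -0.3244 -0.6343] 0.06122548365424633
```

View pics/h_s.png

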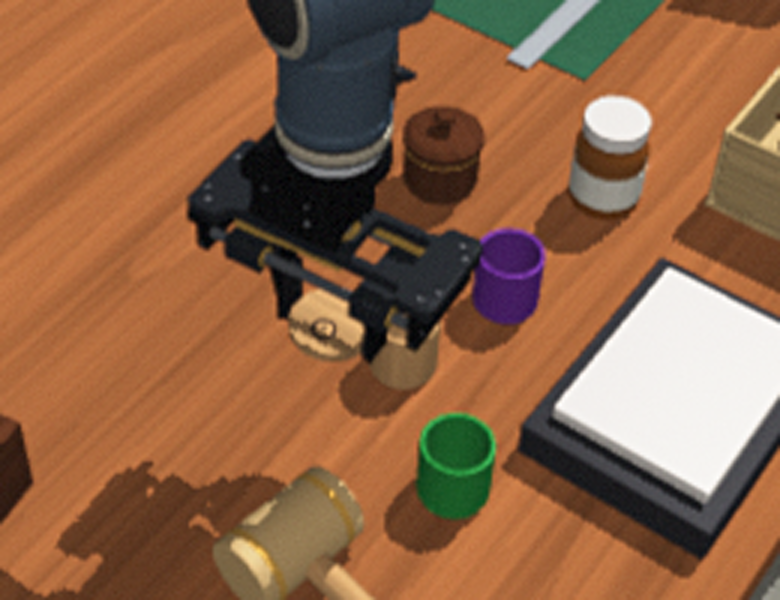

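View pics/h_w.png

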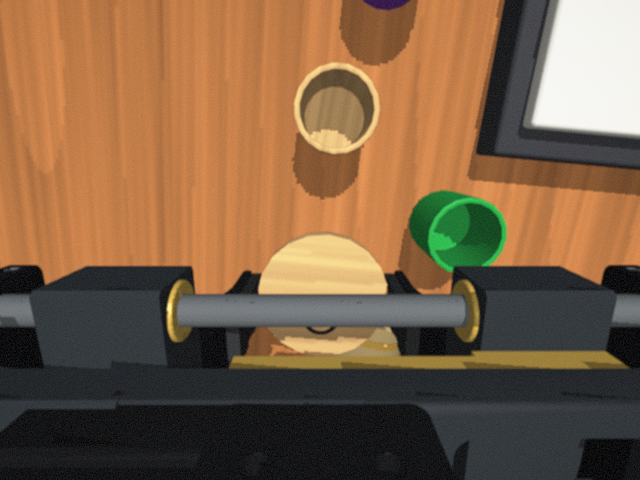

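Lid held flat-looking between the pads (columns 259–387, rows 233–354). The box rim is fully visible, centred at about (337,108). I'll fit both.

Run:
```python
from h import *
import pickle
ci=pickle.load(open("h_ci.pkl","rb"));im=cv2.imread("pics/h_w.png");hsv=cv2.cvtColor(im,cv2.COLOR_BGR2HSV).astype(int)
s=observe();R=s["orientation"];p=s["eef_pos"];print(p,s["t"])
# rim: radial edges outward: find outer boundary along rays from centre
g=im.astype(float)
hs=hsv[...,1]
c=np.array([337,108.]);pts=[]
m=((hsv[...,1]<145)&(hsv[...,2]>150))
for a in np.linspace(0,2*np.pi,90,endpoint=False):
    d=np.array([np.cos(a),np.sin(a)]);r=np.arange(30,56,.25)
    q=c+r[:,None]*d
    v=cv2.remap(hs.astype(np.float32),q[:,0].astype(np.float32)[None],q[:,1].astype(np.float32)[None],cv2.INTER_LINEAR)[0]
    V=cv2.remap(hsv[...,2].astype(np.float32),q[:,0].astype(np.float32)[None],q[:,1].astype(np.float32)[None],cv2.INTER_LINEAR)[0]
    ok=np.nonzero((V>175)&(v<145))[0]
    if len(ok): pts.append(q[ok[-1]])
pts=np.array(pts)
print("rim",len(pts),fitc(ci,pts,.028,[.672,-.014,.06]),fitc(ci,pts,.028,[.672,-.014,.06],.06))
x,_=fitc(ci,pts,.028,[.672,-.014,.06],.06); 
o=im.copy()
for u in pts: cv2.circle(o,tuple(int(round(v)) for v in u),1,(255,0,0),-1)
for zc in (np.r_[x,.06],): 
    cv2.polylines(o,[proj(ci,circ(zc,.028)).round().astype(np.int32)[:,None]],True,(0,255,0),1)
# lid far arc fit
lp=[]
c=np.array([323,294.])
for a in np.radians(np.arange(-165,-14,2.)):
    d=np.array([np.cos(a),np.sin(a)]);r=np.arange(40,80,.25);q=c+r[:,None]*d
    v=cv2.remap(hs.astype(np.float32),q[:,0].astype(np.float32)[None],q[:,1].astype(np.float32)[None],cv2.INTER_LINEAR)[0]
    V=cv2.remap(hsv[...,2].astype(np.float32),q[:,0].astype(np.float32)[None],q[:,1].astype(np.float32)[None],cv2.INTER_LINEAR)[0]
    ok=np.nonzero((V>175)&(v<145))[0]
    if len(ok): lp.append(q[ok[-1]])
lp=np.array(lp); lp=lp[lp[:,1]<285]
zt=p[2]-.0216+.013
print("lid",len(lp),fitc(ci,lp,.031,np.r_[p[:2],zt]),fitc(ci,lp,.031,np.r_[p[:2],zt],zt),"expect z",zt)
xl,_=fitc(ci,lp,.031,np.r_[p[:2],zt],zt)
cv2.polylines(o,[proj(ci,circ(np.r_[xl,zt],.031)).round().astype(np.int32)[:,None]],True,(0,255,0),1)
for u in lp: cv2.circle(o,tuple(int(round(v)) for v in u),1,(255,0,0),-1)
cv2.imwrite("pics/i.png",cv2.resize(o[40:380,200:460],None,fx=1.75,fy=1.75))
```

```text
[ 0.6714 -0.1089  0.1517] 8.05
rim 90 (array([ 0.6711, -0.0123,  0.0581]), np.float64(0.2888773902943227)) (array([ 0.6711, -0.0126]), np.float64(0.45993242358048786))
lid 76 (array([ 0.6705, -0.1079,  0.137 ]), np.float64(0.5196225751707184)) (array([ 0.6704, -0.1069]), np.float64(0.8580410009794998)) expect z 0.14310761399491245
```

View pics/i.png

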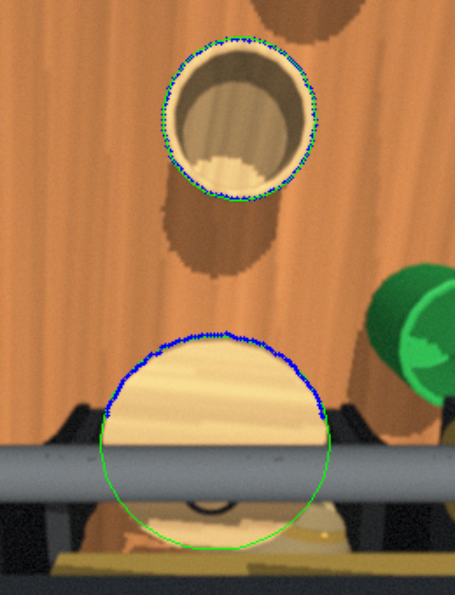

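Call:
arm_command(
  commands=[0.055, 0.0315, 0.003, 0, 0, 0, 0, 0.055, 0.0315, 0.003, 0, 0, 0, 0, 0.055, 0.0315, 0.003, 0, 0, 0, 0, 0.055, 0, 0, 0.02, 0, 0, 0, 0.055, 0, 0, 0.02, 0, 0, 0, 0.055, 0, 0, 0.015, 0, 0, 0, 0.055, 0, 0, 0.006, 0, 0, 0, 0.055, 0, 0, 0, 0, 0, 0, 0.055, 0, 0, 0, 0, 0, 0, 0.055, 0, 0, 0, 0, 0, 0],
)

```text
t: 9.3
eef_pos: [0.6728, -0.0148, 0.0911]
orientation: [[-0.088, 0.996, 0.001], [0.996, 0.088, 0.0], [0.0, 0.001, -1.0]]
force: [-0.4, 0.4, 0.1]
opening: 0.0604
```

Run:
```python
from h import *
s=observe();print(s["t"],s["eef_pos"],s["orientation"],s["force"],s["opening"])
ci=camera_info("wrist");im=get_image("wrist");cv2.imwrite("pics/j_w.png",im)
cv2.imwrite("pics/j_s.png",cv2.resize(get_image("scene")[220:340,290:430],None,fx=5,fy=5,interpolation=cv2.INTER_CUBIC))
```

```text
9.3 [ 0.6728 -0.0148  0.0911] [[-0.0877  0.9961  0.0013]
 [ 0.9961  0.0877  0.0002]
 [ 0.0001  0.0013 -1.    ]] [-0.3983  0.4057  0.1137] 0.060374107979691324
```

View pics/j_s.png

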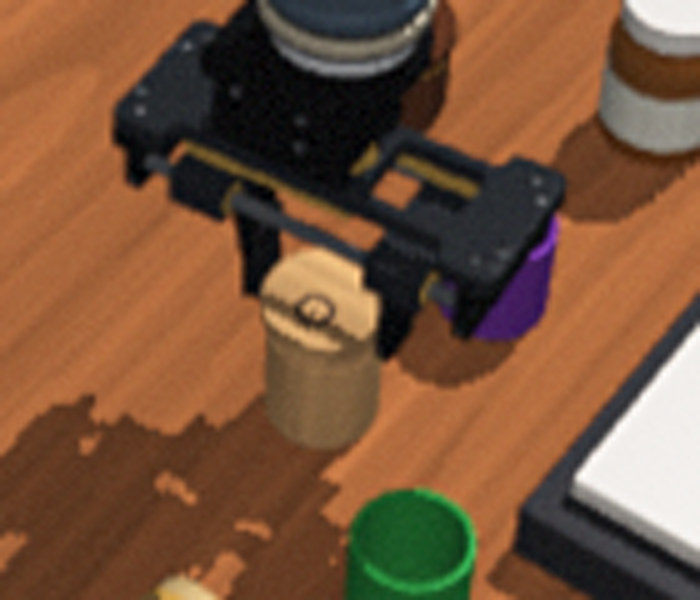

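View pics/j_w.png

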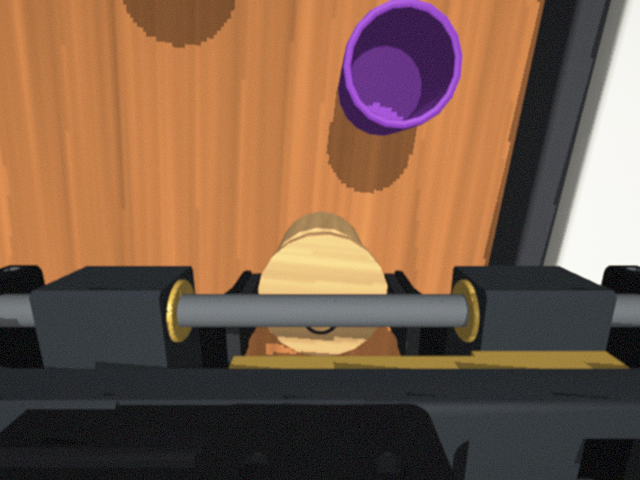

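Run:
```python
from h import *
s=observe();p=s["eef_pos"];print(s["t"],p,s["force"])
ci=camera_info("wrist");im=get_image("wrist")
o=im.copy()
c=np.array([.6711,-.0125])
for z in(.06,0.0): cv2.polylines(o,[proj(ci,circ(np.r_[c,z],.028)).round().astype(np.int32)[:,None]],True,(0,255,0),1)
l=p+[-.0008,.0013,-.0086]
cv2.polylines(o,[proj(ci,circ(l,.031)).round().astype(np.int32)[:,None]],True,(255,0,0),1)
cv2.imwrite("pics/k.png",cv2.resize(o[200:370,220:430],None,fx=3.5,fy=3.5))
```

```text
9.4 [ 0.6726 -0.0146  0.0909] [-0.0085  0.4007 -0.2527]
```

View pics/k.png

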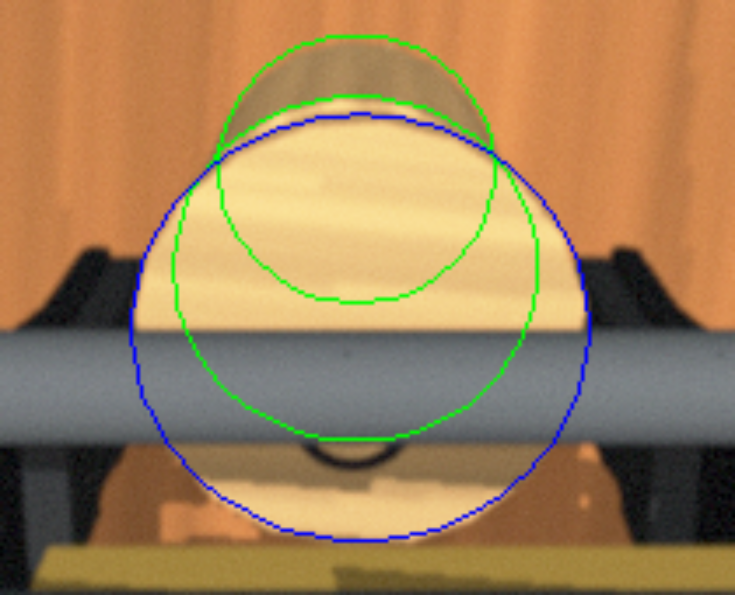

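The overlay shows the box and lid models lining up with the picture. The lid centre is about 1 mm off, so I'll correct that and lower slowly.

Call:
arm_command(
  commands=[0.055, 0.0009, -0.0006, 0.003, 0, 0, 0, 0.055, 0, 0, 0.003, 0, 0, 0, 0.055, 0, 0, 0.0025, 0, 0, 0, 0.055, 0, 0, 0.002, 0, 0, 0, 0.055, 0, 0, 0.001, 0, 0, 0, 0.055, 0, 0, 0.001, 0, 0, 0, 0.055, 0, 0, 0, 0, 0, 0, 0.055, 0, 0, 0, 0, 0, 0],
)

```text
t: 10.45
eef_pos: [0.6717, -0.0139, 0.078]
orientation: [[-0.088, 0.996, 0.0], [0.996, 0.088, 0.0], [0.0, 0.0, -1.0]]
force: [-0.5, 0.1, -0.6]
opening: 0.0609
```

Call:
arm_command(
  commands=[0.055, 0, 0, 0.0006, 0, 0, 0, 0.055, 0, 0, 0.0006, 0, 0, 0, 0.055, 0, 0, 0.0006, 0, 0, 0, 0.055, 0, 0, 0, 0, 0, 0, 0.055, 0, 0, 0, 0, 0, 0],
)

```text
t: 11.08
eef_pos: [0.6717, -0.0139, 0.0767]
orientation: [[-0.088, 0.996, 0.0], [0.996, 0.088, 0.0], [0.0, 0.0, -1.0]]
force: [-2.5, -0.6, 5.4]
opening: 0.0609
```

Contact came at TCP z 0.0767, which is the expected home height, with about 5 N. Opening now.

Call:
arm_command(
  commands=[0.064, 0, 0, 0, 0, 0, 0, 0.07, 0, 0, 0, 0, 0, 0, 0.076, 0, 0, 0, 0, 0, 0, 0.08, 0, 0, 0, 0, 0, 0, 0.08, 0, 0, -0.006, 0, 0, 0, 0.08, 0, 0, -0.02, 0, 0, 0, 0.08, 0, 0, -0.04, 0, 0, 0, 0.08, -0.03, 0, -0.03, 0, 0, 0, 0.08, -0.03, 0, -0.02, 0, 0, 0, 0.08, -0.03, 0, 0, 0, 0, 0, 0.08, 0, 0, 0, 0, 0, 0, 0.08, 0, 0, 0, 0, 0, 0],
)

```text
t: 12.58
eef_pos: [0.6797, -0.1024, 0.1928]
orientation: [[-0.088, 0.996, 0.001], [0.996, 0.088, 0.001], [0.001, 0.001, -1.0]]
force: [0.9, 0.6, 0.6]
opening: 0.0801
```

Run:
```python
from h import *
import pickle
s=observe();print(s["t"],s["eef_pos"],s["orientation"],s["force"],s["opening"],s["joints"])
ci=camera_info("wrist");im=get_image("wrist");cv2.imwrite("pics/l_w.png",im);pickle.dump(ci,open("l_ci.pkl","wb"))
cv2.imwrite("pics/l_s.png",cv2.resize(get_image("scene")[220:340,290:430],None,fx=5,fy=5,interpolation=cv2.INTER_CUBIC))
```

```text
12.575 [ 0.6797 -0.1024  0.1928] [[-0.0884  0.9961  0.0006]
 [ 0.9961  0.0884  0.0012]
 [ 0.0011  0.0007 -1.    ]] [0.9435 0.6439 0.6024] 0.08008021166061913 [-15.1558  32.6618  30.5015  90.4218 -18.1801  61.8784  25.0867]
```

View pics/l_s.png

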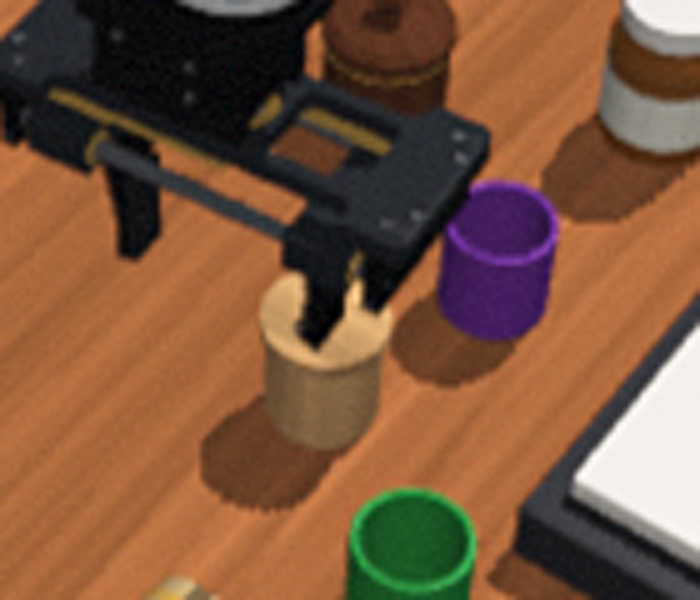

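View pics/l_w.png

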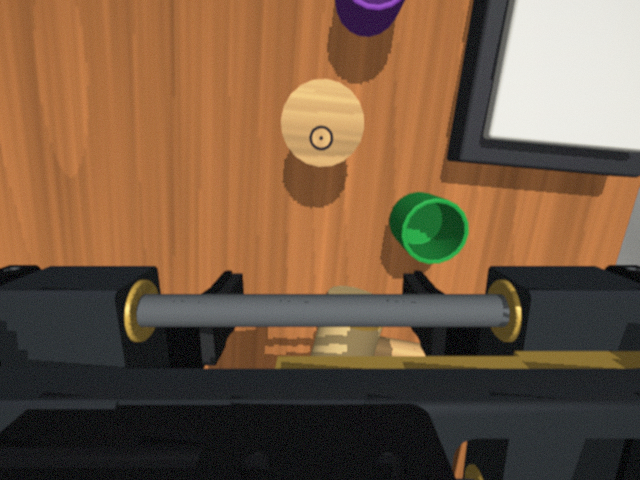

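The lid sits flush on the box with its ring visible at wrist pixel (321,138). I'll measure the seat height and the mark.

```bash
cat >> h.py <<'E'
def edge(im,c,r0,r1,a0=0,a1=360,V0=175):
    hsv=cv2.cvtColor(im,cv2.COLOR_BGR2HSV).astype(np.float32);out=[]
    for a in np.radians(np.arange(a0,a1,4.)):
        q=(np.array(c)+np.arange(r0,r1,.25)[:,None]*[np.cos(a),np.sin(a)]).astype(np.float32)
        v=cv2.remap(hsv[...,1],q[None,:,0],q[None,:,1],1)[0];V=cv2.remap(hsv[...,2],q[None,:,0],q[None,:,1],1)[0]
        ok=np.nonzero((V>V0)&(v<145))[0]
        if len(ok): out.append(q[ok[-1]].astype(float))
    return np.array(out)
E
python3 - <<'E'
from h import *
import pickle
ci=pickle.load(open("l_ci.pkl","rb"));im=cv2.imread("pics/l_w.png")
k=edge(im,(322.5,122.5),30,55)
print(fitc(ci,k,.031,[.672,-.0125,.068]),fitc(ci,k,.031,[.672,-.0125,.068],.068))
g=im[...,2].astype(int); sub=g[122:155,304:338]<125; ys,xs=np.nonzero(sub);e=cv2.minEnclosingCircle(np.c_[xs,ys].astype(np.float32))
u=(e[0][0]+304,e[0][1]+122);print(len(xs),e,u,onz(ci,u,.068))
print(fitc(ci,k+.0,.031,[.672,-.0125,.068],.073))
E
```

```text
(array([ 0.671 , -0.0131,  0.0685]), np.float64(0.2830163671000821)) (array([ 0.671 , -0.0131]), np.float64(0.28987060047762275))
149 ((16.596233367919922, 15.529288291931152), 12.021336555480957) (320.5962333679199, 137.52928829193115) [ 0.6708 -0.0232  0.068 ]
(array([ 0.6711, -0.0137]), np.float64(0.8065036858355643))
```

Lid top measures 0.0685 m, so it is home and level. The mark is at (0.671,-0.023). Now I'll move to view the meter.

Call:
arm_command(
  commands=[0.08, 0, 0, -0.0085, 0, 0, 10.65, 0.08, 0, 0, -0.0085, 0, 0, 10.65, 0.08, 0, 0, -0.0085, 0, 0, 10.65, 0.08, 0, 0, -0.0085, 0, 0, 10.65, 0.08, 0, 0, -0.0085, 0, 0, 10.65, 0.08, 0, 0, -0.0085, 0, 0, 10.65, 0.08, 0, 0, -0.0085, 0, 0, 10.65, 0.08, 0, 0, -0.0085, 0, 0, 10.65, 0.08, -0.046, 0.0309, 0, 0, 0, 0, 0.08, -0.046, 0.0309, 0, 0, 0, 0, 0.08, -0.046, 0.0309, 0, 0, 0, 0, 0.08, -0.046, 0.0309, 0, 0, 0, 0, 0.08, -0.046, 0.0309, 0, 0, 0, 0, 0.08, -0.046, 0.0309, 0, 0, 0, 0, 0.08, -0.046, 0.0309, 0, 0, 0, 0, 0.08, 0, 0, 0, 0, 0, 0, 0.08, 0, 0, 0, 0, 0, 0, 0.08, 0, 0, 0, 0, 0, 0, 0.08, 0, 0, 0, 0, 0, 0],
)

```text
t: 15.05
eef_pos: [0.4004, -0.3706, 0.2599]
orientation: [[0.985, 0.173, -0.0], [0.173, -0.985, 0.0], [-0.0, -0.0, -1.0]]
force: [0.1, 0.4, 0.2]
opening: 0.08
```

Run:
```python
from h import *
import pickle
s=observe();R=s["orientation"];print(s["t"],s["eef_pos"],R,s["joints"],"az",np.degrees(np.arctan2(R[1,1],R[0,1])))
ci=camera_info("wrist");im=get_image("wrist");cv2.imwrite("pics/m_w.png",im);pickle.dump(ci,open("m_ci.pkl","wb"))
cv2.imwrite("pics/m_s.png",cv2.resize(get_image("scene")[200:400,120:440],None,fx=2.5,fy=2.5,interpolation=cv2.INTER_CUBIC))
```

```text
15.05 [ 0.4004 -0.3706  0.2599] [[ 0.9848  0.1734 -0.0004]
 [ 0.1734 -0.9848  0.0003]
 [-0.0004 -0.0003 -1.    ]] [ -7.881   20.9781  60.1258 106.6017 -20.1834  64.0706 -20.3522] az -80.01176299577905
```

View pics/m_w.png

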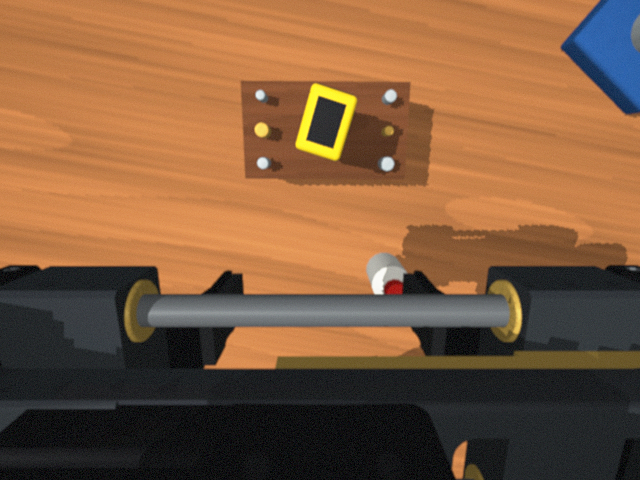

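View pics/m_s.png

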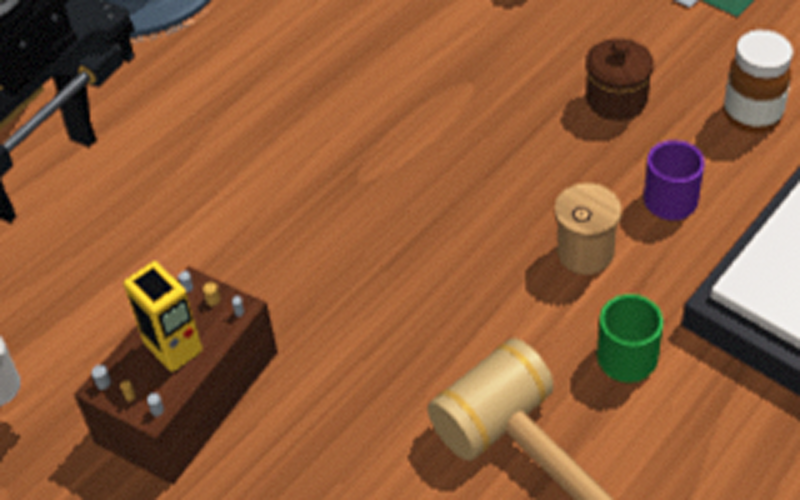

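The wrist view shows the meter's top face with corners at about (313,84), (357,97), (338,160) and (296,148), turned roughly 17° against the block. In the scene view the lid is seated flush.

Run:
```python
from h import *
import pickle
ci=pickle.load(open("m_ci.pkl","rb"));im=cv2.imread("pics/m_w.png");hsv=cv2.cvtColor(im,cv2.COLOR_BGR2HSV)
m=cv2.inRange(hsv,(22,150,90),(36,255,255));m[:60]=0;m[200:]=0;m[:,:280]=0;m[:,375:]=0
b=cv2.inRange(hsv,(24,150,200),(36,255,255));
k=max(cv2.findContours(m,0,1)[0],key=cv2.contourArea)
for z in(.155,.16,.165):
    w=np.array([onz(ci,u,z)[:2] for u in k[:,0].astype(float)])
    r=cv2.minAreaRect((w*1000).astype(np.float32));print(z,r)
cv2.imwrite("pics/n.png",cv2.resize(im[70:180,270:380],None,fx=7,fy=7,interpolation=cv2.INTER_NEAREST)[:600])
box=cv2.boxPoints(cv2.minAreaRect(k));print(box)
cs,ct=camera_info("scene"),camera_info("top")
```

```text
0.155 ((487.33056640625, -357.4356384277344), (32.837337493896484, 44.757652282714844), 82.36336517333984)
0.16 ((486.8747253417969, -357.47137451171875), (32.17694091796875, 43.85755920410156), 82.36336517333984)
0.165 ((486.41876220703125, -357.5071105957031), (31.51654052734375, 42.95742416381836), 82.3633804321289)
[[291.8897 147.153 ]
 [312.3701  81.6157]
 [358.8897  96.153 ]
 [338.4093 161.6904]]
```

View pics/n.png

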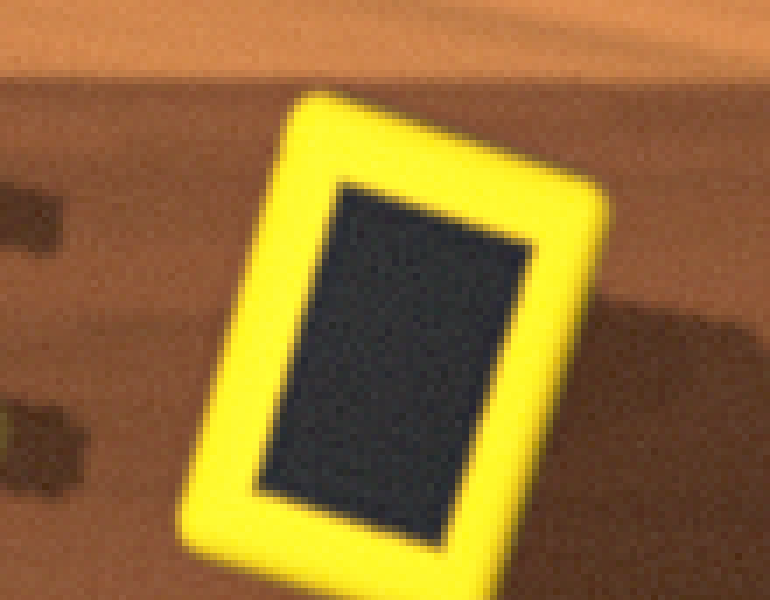

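Call:
arm_command(
  commands=[0.06, 0, 0, 0, 0, 0, 8.8, 0.06, 0, 0, 0, 0, 0, 8.8, 0.06, 0.042, -0.0122, 0, 0, 0, 0, 0.06, 0.042, -0.0122, 0, 0, 0, 0, 0.06, 0, 0, 0.03, 0, 0, 0, 0.06, 0, 0, 0.03, 0, 0, 0, 0.06, 0, 0, 0, 0, 0, 0, 0.06, 0, 0, 0, 0, 0, 0, 0.06, 0, 0, 0, 0, 0, 0],
)

```text
t: 16.27
eef_pos: [0.4863, -0.3595, 0.2016]
orientation: [[0.991, -0.135, 0.002], [-0.135, -0.991, -0.001], [0.002, 0.001, -1.0]]
force: [0.3, 0.8, -0.8]
opening: 0.0603
```

Run:
```python
from h import *
import pickle
s=observe();R=s["orientation"];p=s["eef_pos"];print(s["t"],p,s["opening"],"az",np.degrees(np.arctan2(R[1,1],R[0,1])))
print("tool err",R.T@(np.array([.4869,-.3575,.128])-p))
cv2.imwrite("pics/o_w.png",get_image("wrist"))
cv2.imwrite("pics/o_s.png",cv2.resize(get_image("scene")[230:410,120:300],None,fx=3.3,fy=3.3,interpolation=cv2.INTER_CUBIC))
```

```text
16.275 [ 0.4863 -0.3595  0.2016] 0.06025944707536649 az -97.76831543926127
tool err [ 0.0002 -0.0021  0.0736]
```

View pics/o_w.png

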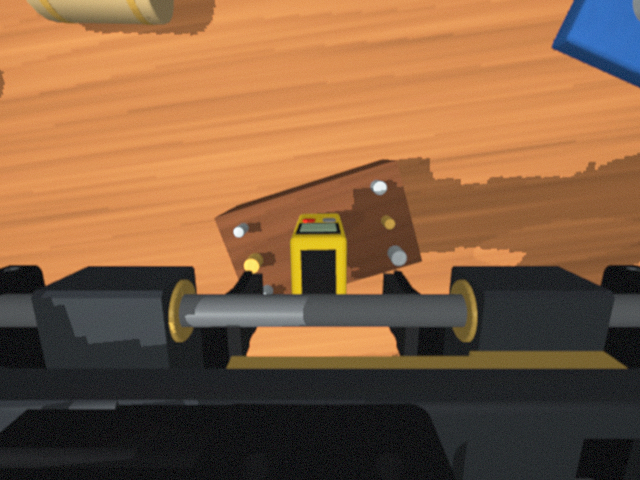

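View pics/o_s.png

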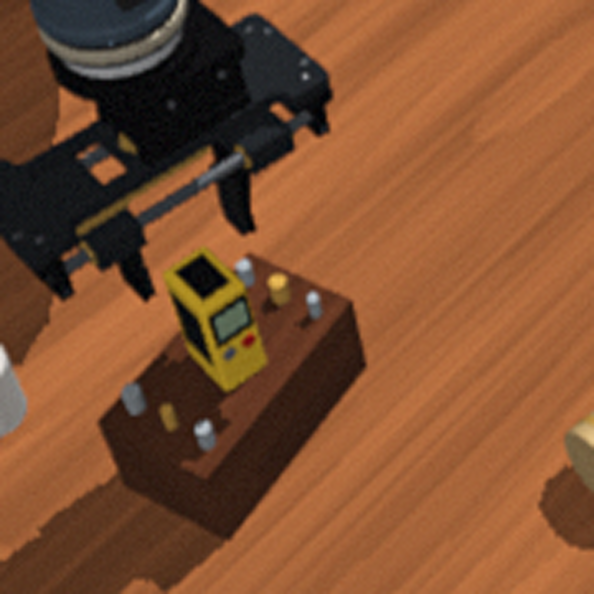

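The meter is aligned between the jaws, with housing columns 291–347 square to the image and the fingers at 241 and 400. Going down to grip.

Call:
arm_command(
  commands=[0.06, 0, -0.002, 0.015, 0, 0, 0, 0.06, 0, 0, 0.02, 0, 0, 0, 0.06, 0, 0, 0.02, 0, 0, 0, 0.06, 0, 0, 0.018, 0, 0, 0, 0.06, 0, 0, 0, 0, 0, 0, 0.06, 0, 0, 0, 0, 0, 0],
)

```text
t: 17.12
eef_pos: [0.4861, -0.3574, 0.1273]
orientation: [[0.991, -0.135, 0.0], [-0.135, -0.991, -0.001], [0.0, 0.001, -1.0]]
force: [-0.4, -0.7, 1.2]
opening: 0.0596
```

Call:
arm_command(
  commands=[0.045, 0, 0, 0, 0, 0, 0, 0.038, 0, 0, 0, 0, 0, 0, 0.025, 0, 0, 0, 0, 0, 0, 0.025, 0, 0, 0, 0, 0, 0, 0.025, 0, 0, 0, 0, 0, 0],
)

```text
t: 17.75
eef_pos: [0.4861, -0.3569, 0.1273]
orientation: [[0.991, -0.135, 0.0], [-0.135, -0.991, 0.0], [0.0, -0.0, -1.0]]
force: [-0.2, -0.3, 1.4]
opening: 0.0316
```

Run:
```python
from h import *
s=observe();R=s["orientation"];p=s["eef_pos"];print(s["t"],p,s["opening"],"az",np.degrees(np.arctan2(R[1,1],R[0,1])),s["force"],s["moment"],R[:,2])
cv2.imwrite("pics/p_w.png",get_image("wrist"))
```

```text
17.75 [ 0.4861 -0.3569  0.1273] 0.031632272712659865 az -97.76413361010533 [-0.1557 -0.2523  1.3811] [0.0348 0.1699 0.0387] [ 0.0003  0.     -1.    ]
```

View pics/p_w.png

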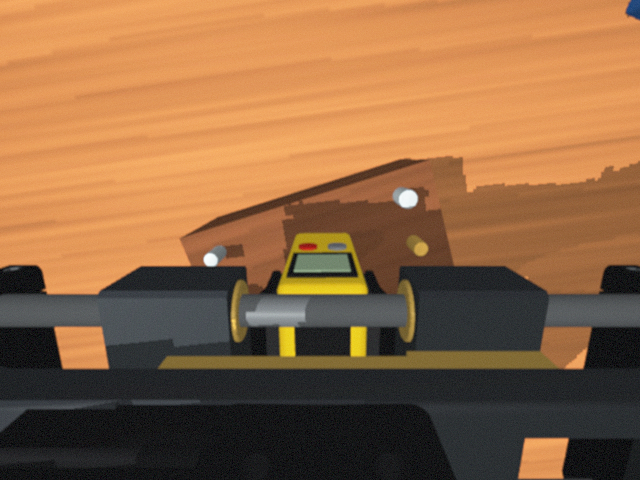

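Gripped at 31.6 mm opening, with the housing centred in the jaws. Lifting straight up 100 mm, then carrying it over.

Call:
arm_command(
  commands=[0.025, 0, 0, -0.01, 0, 0, 0, 0.025, 0, 0, -0.02, 0, 0, 0, 0.025, 0, 0, -0.03, 0, 0, 0, 0.025, 0, 0, -0.025, 0, 0, 0, 0.025, 0, 0, -0.015, 0, 0, 0, 0.025, 0, 0, 0, 0, 0, 0, 0.025, 0, 0, 0, 0, 0, 0],
)

```text
t: 18.68
eef_pos: [0.4857, -0.3562, 0.2263]
orientation: [[0.991, -0.135, -0.001], [-0.135, -0.991, 0.001], [-0.001, -0.001, -1.0]]
force: [0.8, 0.5, -2.8]
opening: 0.0319
```

Call:
arm_command(
  commands=[0.025, 0.0086, -0.0222, 0, 0, 0, 0, 0.025, 0.0171, -0.0445, 0, 0, 0, 0, 0.025, 0.0171, -0.0445, 0, 0, 0, 0, 0.025, 0.0171, -0.0445, 0, 0, 0, 0, 0.025, 0.0171, -0.0445, 0, 0, 0, 0, 0.025, 0.0171, -0.0445, 0, 0, 0, 0, 0.025, 0.0171, -0.0445, 0, 0, 0, 0, 0.025, 0.0171, -0.0445, 0, 0, 0, 0, 0.025, 0.0086, -0.0222, 0, 0, 0, 0, 0.025, 0, 0, 0, 0, 0, 0, 0.025, 0, 0, 0, 0, 0, 0, 0.025, 0, 0, 0, 0, 0, 0, 0.025, 0, 0, 0, 0, 0, 0],
)

```text
t: 20.3
eef_pos: [0.6693, -0.0241, 0.2274]
orientation: [[0.991, -0.137, 0.0], [-0.137, -0.991, 0.0], [0.0, -0.0, -1.0]]
force: [1.0, -0.5, -2.0]
opening: 0.0316
```

Run:
```python
from h import *
import pickle
s=observe();R=s["orientation"];p=s["eef_pos"];print(s["t"],p,s["opening"],R,s["force"],s["moment"])
ci=camera_info("wrist");pickle.dump(ci,open("q_ci.pkl","wb"))
cv2.imwrite("pics/q_w.png",get_image("wrist"));im=get_image("scene");cv2.imwrite("pics/q_sf.png",im)
cv2.imwrite("pics/q_s.png",cv2.resize(im[200:340,290:430],None,fx=4.2,fy=4.2,interpolation=cv2.INTER_CUBIC))
```

```text
20.3 [ 0.6693 -0.0241  0.2274] 0.03163823878161089 [[ 0.9905 -0.1373  0.0002]
 [-0.1373 -0.9905  0.0002]
 [ 0.0002 -0.0002 -1.    ]] [ 0.9998 -0.4878 -2.0363] [ 0.0103  0.2161 -0.0577]
```

View pics/q_w.png

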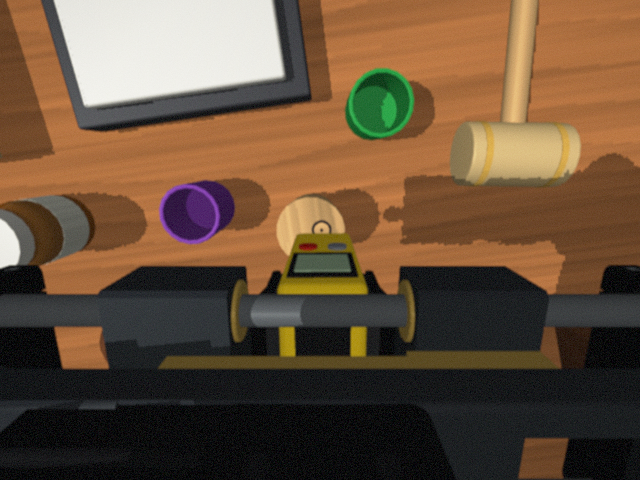

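View pics/q_s.png

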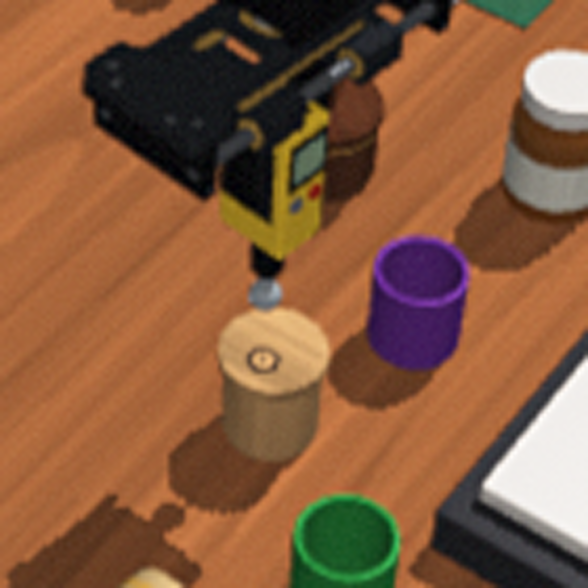

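Scene view: ball at about crop (265,292), above and near the ring at (262,359), and the meter hangs upright. Wrist view: ring at (321,229). Next I'll check the offset numerically.

Run:
```python
from h import *
import pickle
ci=pickle.load(open("q_ci.pkl","rb"));cs=camera_info("scene")
s=observe();R=s["orientation"];p=s["eef_pos"];print(s["t"],p)
im=cv2.imread("pics/q_w.png");g=im[215:245,305:340,2].astype(int)
cv2.imwrite("pics/r1.png",cv2.resize(im[190:250,270:370],None,fx=8,fy=8,interpolation=cv2.INTER_CUBIC))
sc=cv2.imread("pics/q_sf.png");cv2.imwrite("pics/r2.png",cv2.resize(sc[240:310,320:400],None,fx=8,fy=8,interpolation=cv2.INTER_CUBIC))
p0=np.array([.6693,-.0241,.2274])
bc=p0+R@[.0009,0,.1143-.009]; print("ball centre",bc,"scene px pred",proj(cs,bc),"tip",bc-[0,0,.009])
print("sleeve bottom pred", proj(cs,p0+R@[.0009,0,.1143-.028]))
print("mark pred scene",proj(cs,[.6708,-.0232,.068]),"wrist",proj(ci,[.6708,-.0232,.068]))
for c in("scene",):print([(np.round(d["location"][::-1],1),round(d["p"],2)) for d in tip_of(c,"meter_tip")+tip_of(c,"lid_mark")])
```

```text
20.4 [ 0.6696 -0.0234  0.2273]
ball centre [ 0.6702 -0.0242  0.1221] scene px pred [[352.5657 269.6992]] tip [ 0.6702 -0.0242  0.1131]
sleeve bottom pred [[352.8804 263.9346]]
mark pred scene [[352.1527 285.276 ]] wrist [[321.13   229.6989]]
[(array([353.7, 271.7]), 0.61), (array([316. , 365.8]), 0.28), (array([352.6, 289. ]), 0.82)]
```

View pics/r1.png

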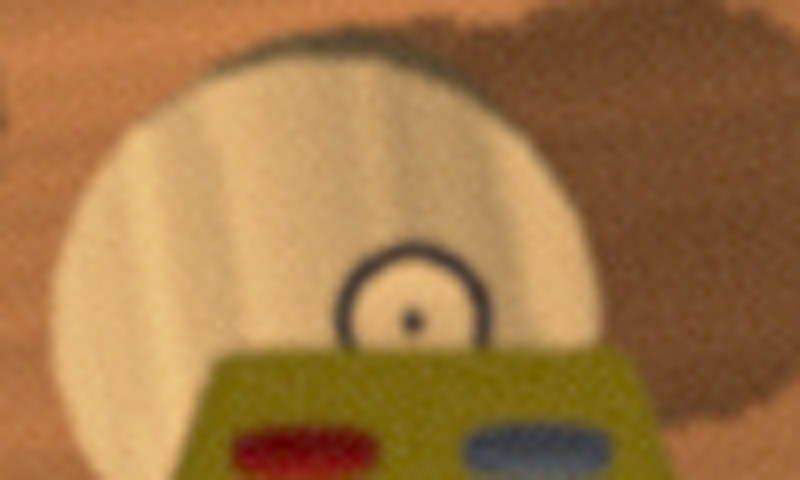

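View pics/r2.png

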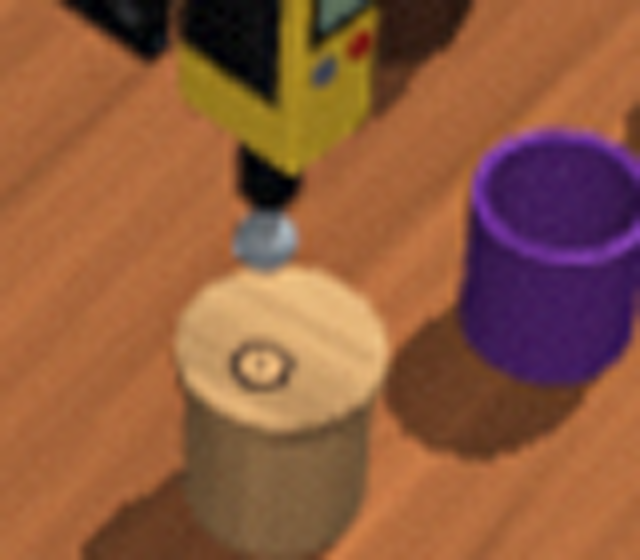

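Both views agree with the model: the ball lands within about 0.5 mm of the dot. Descending to just above the lid.

Call:
arm_command(
  commands=[0.025, 0.0004, -0.0002, 0.01, 0, 0, 0, 0.025, 0, 0, 0.012, 0, 0, 0, 0.025, 0, 0, 0.01, 0, 0, 0, 0.025, 0, 0, 0.006, 0, 0, 0, 0.025, 0, 0, 0, 0, 0, 0, 0.025, 0, 0, 0, 0, 0, 0, 0.025, 0, 0, 0, 0, 0, 0, 0.025, 0, 0, 0, 0, 0, 0],
)

```text
t: 21.5
eef_pos: [0.6703, -0.0226, 0.1894]
orientation: [[0.991, -0.135, 0.001], [-0.135, -0.991, 0.0], [0.001, -0.0, -1.0]]
force: [0.9, 0.4, -2.7]
opening: 0.032
```

Run:
```python
from h import *
s=observe();R=s["orientation"];p=s["eef_pos"];cs=camera_info("scene");print(s["t"],p,s["opening"],R[:,2],s["force"])
tip=p+R@[.0009,0,.1143];print("tip",tip)
im=get_image("scene");cv2.imwrite("pics/s_s.png",cv2.resize(im[240:310,320:400],None,fx=8,fy=8,interpolation=cv2.INTER_CUBIC))
print("ball px",proj(cs,tip+[0,0,.009]))
```

```text
21.5 [ 0.6703 -0.0226  0.1894] 0.031987309415659755 [ 0.0005  0.0002 -1.    ] [ 0.9085  0.3649 -2.7208]
tip [ 0.6713 -0.0227  0.0751]
ball px [[352.7146 280.6607]]
```

View pics/s_s.png

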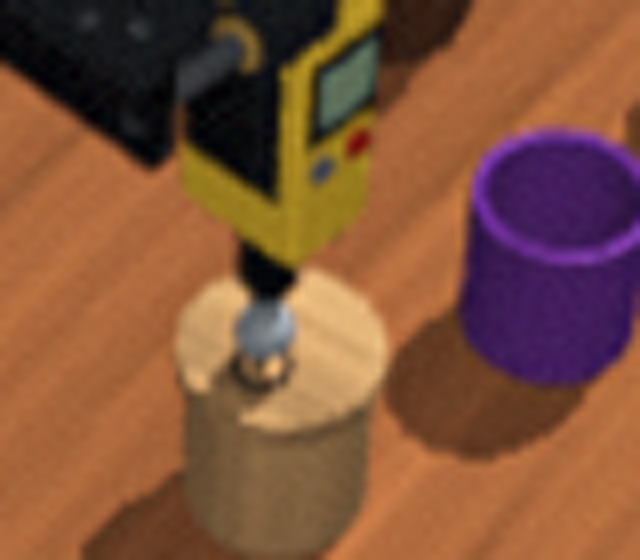

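Call:
arm_command(
  commands=[0.025, -0.0002, 0.0004, 0.002, 0, 0, 0, 0.025, 0, 0, 0.002, 0, 0, 0, 0.025, 0, 0, 0.0015, 0, 0, 0, 0.025, 0, 0, 0.001, 0, 0, 0, 0.025, 0, 0, 0.001, 0, 0, 0, 0.025, 0, 0, 0.0005, 0, 0, 0, 0.025, 0, 0, 0.0005, 0, 0, 0, 0.025, 0, 0, 0, 0, 0, 0, 0.025, 0, 0, 0, 0, 0, 0],
)

```text
t: 22.68
eef_pos: [0.67, -0.0229, 0.1808]
orientation: [[0.991, -0.135, 0.0], [-0.135, -0.991, 0.0], [0.0, -0.0, -1.0]]
force: [-1.0, 0.4, 0.6]
opening: 0.0322
```

Call:
arm_command(
  commands=[0.025, 0, 0, 0.0005, 0, 0, 0, 0.025, 0, 0, 0.0005, 0, 0, 0, 0.025, 0, 0, 0.0005, 0, 0, 0, 0.025, 0, 0, 0, 0, 0, 0, 0.025, 0, 0, 0, 0, 0, 0],
)

```text
t: 23.3
eef_pos: [0.67, -0.0229, 0.1792]
orientation: [[0.991, -0.135, 0.0], [-0.135, -0.991, 0.0], [0.0, -0.0, -1.0]]
force: [-1.1, 1.0, 2.5]
opening: 0.0321
```

Run:
```python
from h import *
F=[];P_=[]
for i in range(10):
    im=get_image("scene" if i%2 else "wrist"); s=observe();F.append(s["force"]);P_.append(s["eef_pos"])
    cv2.imwrite("pics/t_w.png" if i%2==0 else "pics/t_sf.png",im)
print(s["t"],np.mean(F,0),np.std(F,0),np.mean(P_,0),s["opening"],s["orientation"][:,2])
im=cv2.imread("pics/t_sf.png");cv2.imwrite("pics/t_s.png",cv2.resize(im[240:310,320:400],None,fx=8,fy=8,interpolation=cv2.INTER_CUBIC))
```

```text
23.8 [-0.9178  0.0031  1.2124] [0.3538 0.4375 0.3549] [ 0.67   -0.0229  0.1792] 0.03206598612019344 [ 0.0001  0.0001 -1.    ]
```

View pics/t_s.png

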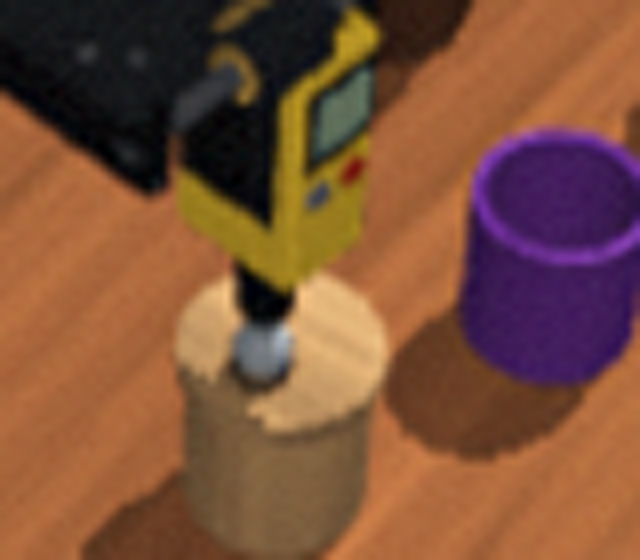

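View pics/t_w.png

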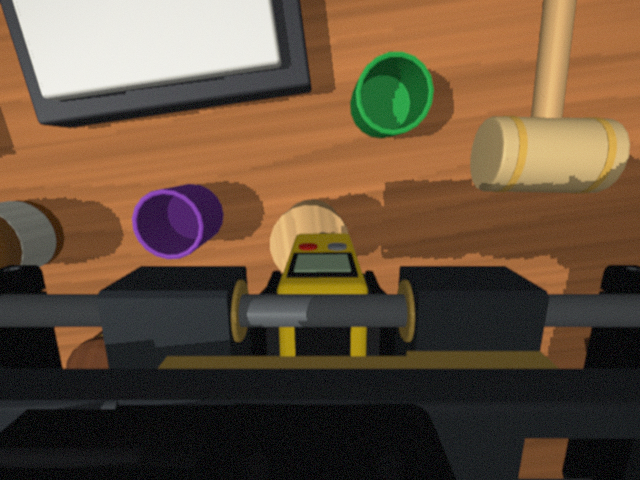

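Delta force is about 3.7 N and the ball is about 3.4 mm in. I'll add 0.5 mm to reach the half.

Call:
arm_command(
  commands=[0.025, 0, 0, 0.0005, 0, 0, 0, 0.025, 0, 0, 0, 0, 0, 0, 0.025, 0, 0, 0, 0, 0, 0, 0.025, 0, 0, 0, 0, 0, 0],
)

```text
t: 24.3
eef_pos: [0.67, -0.0229, 0.1786]
orientation: [[0.991, -0.135, 0.0], [-0.135, -0.991, 0.0], [0.0, -0.0, -1.0]]
force: [-0.8, 0.7, 2.2]
opening: 0.0317
```

Run:
```python
from h import *
F=[];P_=[];I=[]
for i in range(8):
    I.append(get_image("scene")); s=observe();F.append(s["force"]);P_.append(s["eef_pos"])
print(s["t"],np.mean(F,0),np.std(F,0),np.mean(P_,0),s["opening"],s["orientation"][:,2])
p=np.mean(P_,0);R=s["orientation"];cs=camera_info("scene")
im=np.mean(I,0).astype(np.uint8)
before=cv2.imread("pics/r2.png")
cv2.imwrite("pics/u_s.png",cv2.resize(im[230:310,310:400],None,fx=7,fy=7,interpolation=cv2.INTER_CUBIC))
print("ball pred if tip at .068",proj(cs,[p[0]+.0009,p[1]-.0001,.077]),"mark",proj(cs,[.671,-.0232,.068]))
```

```text
24.7 [-0.6496  0.5708  1.8985] [0.3658 0.4165 0.5686] [ 0.67   -0.0229  0.1786] 0.03131163888045038 [ 0.0001  0.0001 -1.    ]
ball pred if tip at .068 [[352.3603 282.7021]] mark [[352.223  285.3161]]
```

View pics/u_s.png

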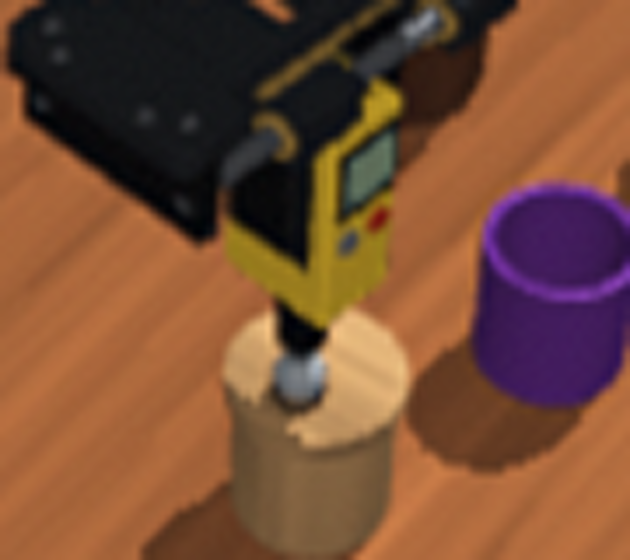

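Force change is about 4.4 N and geometry gives 3.7–4.2 mm, so the ball is half in. In the scene view the ball is on the ring, the lid is flush and the meter upright. Handing in.

```bash
python3 -c "
from rig import *
print(finish_job())"
```

```text
the job is handed in; nothing more can be done
None
```

The lid is seated on the pale box and released. I then handed the job in at about 24.7 s with the meter still held on the ring.

- **Lid:** I lowered it ring up, and contact came at the expected home height with about 5 N before I let go. Afterwards the wrist camera put its top at 68.5 mm, against 68 mm nominal, and the outline fitted a level disc.
- **Meter:** I gripped it across the 32 mm sides about 114 mm up, lifted it straight out by 100 mm and carried it upright to the ring. The tool axis was within about 0.01° of vertical at the end.
- **Tip position:** By calculation the ball sits within about 0.5 mm of the ring's middle. The last scene picture agreed to about half a pixel.
- **Pressing depth:** The averaged force rose about 4.4 N, which means about 4.2 mm in. The tool height gives 3.7 to 4.2 mm, so both are close to half of the 8 mm travel. The force reading is noisy by about 0.5 N.
- **Failed check and other things:** One lid outline fit before the grasp came out poor because of a bad mask, so I relied on the ring position and the earlier fit there. I saw no sign that anything else on the bench was touched or moved.

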